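Make up a kit of good mouldings and leave the rejects

ROBOT

A 6-joint arm with a two-finger parallel gripper is mounted at the origin on the work surface. World frame = base frame: x ahead of the robot, y to its left, z up, the work surface at z = 0. Lengths are in m, angles in degrees, forces in N, time in s.
With the tool pointing down it reaches from about 0.25 to 0.725 m from the base axis. Payload 9.7 kg.
Tool frame: the origin (TCP) lies midway between the tips of the shut fingers; the grasp point (between the pads) lies 19 mm behind it; z points along the fingers, y is the line along which they close (so a half turn about z gives the same grasp; the last joint's range is limited). The gripper opens to 85 mm and grips with 20 to 120 N. Pads are 22 mm wide; open, the fingers measure 114 mm over their backs; the gripper's body (76 mm by 85 mm) begins 54 mm behind the grasp point. The pads swing forward as they close: fully open they stand 13 mm farther back than shut.
Start: joints at [0, 4.979, 10.078, 95.1, 0, 90], TCP at [0.55, -0, 0.231] pointing down, gripper open.
Joint ranges: [-179.16, 179.16], [-48.56, 103.87], [-65.8, 70.77], [-126.05, 130.52], [-82.76, 87.17], [-180, 180]. Speed limits (degrees/s): [127.2, 127.2, 147.25, 180, 180, 180].

INTERFACE

Orientations are given as [roll, pitch, yaw] about the fixed x, y, z axes, in that order (R = Rz(yaw) Ry(pitch) Rx(roll)).
In Python, from workcell import * gives the robot as it stands.
- The arm moves only by the tool servo_tool, never from a script. Its argument "moves" is a list of rows, each a list of 4 numbers: the shift along the world's x, y, z in normalised numbers (1 is 1000 mm), then the turn about the world's z in normalised numbers (1 is pi/2 rad). A call has 1 to 20 rows; each row is the pose to reach, as a shift and turn from the pose commanded when the call began; what a row does not reach only later rows make up. A row lasts 1/12 s, in which the tool goes at most 41.7 mm and 7.16 degrees, less where a joint would pass 70% of its speed; a pose out of reach is approached as far as the arm can. A shift or turn number past 1, either way, is cut back to 1. A call with a gripper value outside its range is refused whole. "claw" is the closure, from 0 (fully open) to 1 (shut), set as the call begins (left out, the last holds). The fingers move at their own pace and stop on an object; "force" is the grip in N (left out, the last holds). Time passes only in rows, so rows that repeat a pose let the fingers close. It gives the time, the measured TCP pose, the force, the opening and the grip force at its end, in the units of the state.
- get_obs(): the state, without advancing time (a new reading comes with each control period).
- camera(name): name is "scene" or "side" or "wrist"; returns the picture (420x560x3 uint8, red, green, blue); there is no depth.
- get_calibration(name): a dict with "fx", "fy", "cx", "cy" (pixels), "rvec" (rotation vector, rad) and "tvec" (3), from world to camera coordinates, as OpenCV has them; the wrist camera has in their place "tool_from_camera" (4x4, takes a point from camera to tool coordinates, whose origin is the TCP and whose axes are the flange's). Camera axes: x right, y down, z forward; pixel columns grow to the right and rows downward; lengths in m; the calibration is good to about 2 mm. A picture is of the moment at which its call begins: read the wrist's pose just before it. get_calibration takes no time and is no camera call.
- job_done(): hands the job in; it is judged then, once.
The state is a dict: "time": time; "q": joint angles; "qd": joint speeds; "joint_efforts": joint torques, N m; "ee_pos": TCP position; "tcp_rot": TCP orientation; "wrist_force": force on the tool from outside, world axes, zero at the start; "torque": the same for the moment, N m; "opening": finger opening in m; "grasp_force": force on a finger pad.
Only numpy, scipy, OpenCV 4.12 (cv2) and the standard library are available. Lean on these libraries where they do the work, as an engineer would, in place of code of your own. Each camera call takes 0.05 s, during which the arm holds its last target. There are 200 camera calls.

TASK

Fill the black kit tray: put each of the four good orange mouldings (the ones with a round stub on top) upright and fully down into the white pocket of its own shape and size - large round, small round, square and oblong - and let go of them. The two mouldings with flat tops and no stub are rejects: leave them where they stand.

Things in the scene. Friction and masses are not known exactly. Their poses are not given: they have to be found in the camera images.
- big_round: Large round orange moulding, 44 mm diameter; origin at the centre of its underside, z up. Body 32 mm high with a thin dark band; on the middle of its top a round stub, 18 mm diameter, 14 mm high, with a dark bore (46 mm high in all). Stands loose on the bench at any yaw, 30 to 65 g; other mouldings are at least 95 mm away, centre to centre.
- small_round: Small round orange moulding, 26 mm diameter; origin at the centre of its underside, z up. Body 32 mm high with a thin dark band; on the middle of its top a round stub, 18 mm diameter, 14 mm high, with a dark bore (46 mm high in all). Stands loose on the bench at any yaw, 30 to 65 g; other mouldings are at least 95 mm away, centre to centre.
- square: Square orange moulding, 36 x 36 mm, sides along its x and y; origin at the centre of its underside, z up. Body 32 mm high with a thin dark band; on the middle of its top a round stub, 18 mm diameter, 14 mm high, with a dark bore (46 mm high in all). Stands loose on the bench at any yaw, 30 to 65 g; other mouldings are at least 95 mm away, centre to centre.
- bar: Oblong orange moulding, 56 mm along its x and 24 mm along its y; origin at the centre of its underside, z up. Body 32 mm high with a thin dark band; on the middle of its top a round stub, 18 mm diameter, 14 mm high, with a dark bore (46 mm high in all). Stands loose on the bench at any yaw, 30 to 65 g; other mouldings are at least 95 mm away, centre to centre.
- flat_square: REJECT: square orange moulding, 36 x 36 mm, 32 mm high, with a flat top and no stub; origin at the centre of its underside. Stays where it is.
- flat_bar: REJECT: oblong orange moulding, 56 mm (x) by 24 mm (y), 32 mm high, with a flat top and no stub; origin at the centre of its underside. Stays where it is.
- nest_big_round: White fixed insert, 88 x 88 x 12 mm, one of four in shuffled order, 2 x 2, 89 mm apart, same yaw, in a black tray 190 mm square, lip 18 mm high. Origin: centre of its underside, 5 mm above the bench; sides along x, y; top face 17 mm above the bench. In its centre a pocket 8 mm deep (floor 9 mm above the bench), round, 61 mm across: the place of the large round moulding.
- nest_small_round: White fixed insert, 88 x 88 x 12 mm, one of four in shuffled order, 2 x 2, 89 mm apart, same yaw, in a black tray 190 mm square, lip 18 mm high. Origin: centre of its underside, 5 mm above the bench; sides along x, y; top face 17 mm above the bench. In its centre a pocket 8 mm deep (floor 9 mm above the bench), round, 43 mm across: the place of the small round moulding.
- nest_square: White fixed insert, 88 x 88 x 12 mm, one of four in shuffled order, 2 x 2, 89 mm apart, same yaw, in a black tray 190 mm square, lip 18 mm high. Origin: centre of its underside, 5 mm above the bench; sides along x, y; top face 17 mm above the bench. In its centre a pocket 8 mm deep (floor 9 mm above the bench), square, 53 x 53 mm: the place of the square moulding.
- nest_bar: White fixed insert, 88 x 88 x 12 mm, one of four in shuffled order, 2 x 2, 89 mm apart, same yaw, in a black tray 190 mm square, lip 18 mm high. Origin: centre of its underside, 5 mm above the bench; sides along x, y; top face 17 mm above the bench. In its centre a pocket 8 mm deep (floor 9 mm above the bench), oblong, 73 mm along x and 41 mm along y: the place of the oblong moulding.
Mind the look-alikes: they are no part of the job. Leave any yellow look-alike of the big_round alone.

How it is judged (in metres and radians):
At the end, for the whole second after the job is handed in: Each stubbed moulding stands upright (0.1 rad), released and at rest on the floor of its own pocket: within 13 mm of the insert's centre, underside less than 7.5 mm above the insert's underside. Both flat rejects within 15 mm of where they started (horizontal distance between big_round and nest_big_round below 0.013 m and z of big_round in the frame of nest_big_round below 0.0075 m and angle between each of big_round, small_round, square, bar's own z axis and vertical below 0.1 rad and linear speed of each of big_round, small_round, square, bar below 0.02 m/s and contact force between each of big_round, small_round, square, bar and the fingers below 0.05 N and horizontal distance between small_round and nest_small_round below 0.013 m and z of small_round in the frame of nest_small_round below 0.0075 m and horizontal distance between square and nest_square below 0.013 m and z of square in the frame of nest_square below 0.0075 m and horizontal distance between bar and nest_bar below 0.013 m and z of bar in the frame of nest_bar below 0.0075 m and distance of each of flat_square, flat_bar from where it was at the start of the episode below 0.015 m); the robot touches nothing.
It fails at once if the reject flat_square is moved by more than 15 mm (distance of flat_square from where it was at the start of the episode above 0.015 m).
It fails at once if the reject flat_bar is moved by more than 15 mm (distance of flat_bar from where it was at the start of the episode above 0.015 m).
It also fails if it takes over 104 s, if anything falls off the work surface, if the arm or the gripper's body presses on something with over 40 N, if the wrist force passes 120 N, or if a joint passes its speed limit or range.

## Working session

There is one attempt and no reset: what is moved stays moved. The work goes in short steps, Python scripts to look and compute and a tool call to move; the robot and the scene stay as the last step left them, time stands still between calls to the robot, and variables do not carry over. Pictures are saved under pics/ and viewed, at most 14 in all, crops included, and the job is handed in when it is done.

Besides the shell and the picture viewer there is one more tool, called after "Call:" by a JSON object that holds its "op" and its "data", one argument or row to a line. servo_tool: Moves the arm, as the interface text tells. Its arguments: {"type":"object","properties":{"moves":{"type":"array","items":{"type":"array","items":{"type":"number"}}},"claw":{"type":"number"},"force":{"type":"number"}},"required":["moves"]}

```bash
mkdir -p pics; ls
python3 - <<'E'
from workcell import *
import cv2
o=get_obs();print(o['time'],o['ee_pos'],o['tcp_rot'],o['opening'])
for n in ("scene","side","wrist"):
    im=camera(n);cv2.imwrite(f'pics/{n}0.png',im[:,:,::-1])
    print(n,get_calibration(n))
E
```

```text
pics
0.0 [5.49772259e-01 5.30088286e-06 2.30583464e-01] [-1.79925036e+02  6.63395819e-04  9.00001300e+01] 0.08542856140456674
scene {'fx': 529.1524733365786, 'fy': 529.1524733365786, 'cx': 279.5163123928318, 'cy': 202.12926447121706, 'rvec': array([ 1.30245982,  2.23067548, -0.9337658 ]), 'tvec': array([ 0.28378515, -0.33377736,  1.67147378])}
side {'fx': 405.62229019937377, 'fy': 405.62229019937377, 'cx': 279.3929129505128, 'cy': 209.71442394048051, 'rvec': array([ 2.17255685, -0.29377187,  0.17879594]), 'tvec': array([-0.53641428,  0.12826313,  0.90644211])}
wrist {'fx': 355.83740019183, 'fy': 355.83740019183, 'cx': 273.4211797012145, 'cy': 199.89550720916336, 'tool_from_camera': array([[-4.69071036e-04, -9.55106263e-01, -2.96263070e-01,
         7.51772232e-02],
       [ 9.99999689e-01, -2.60108030e-04, -7.44743788e-04,
        -1.17345767e-04],
       [ 6.34249053e-04, -2.96263327e-01,  9.55106088e-01,
        -1.42797554e-01],
       [ 0.00000000e+00,  0.00000000e+00,  0.00000000e+00,
         1.00000000e+00]])}
```

View pics/scene0.png

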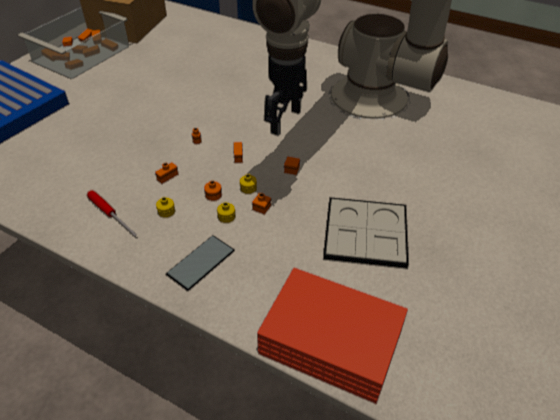

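View pics/side0.png

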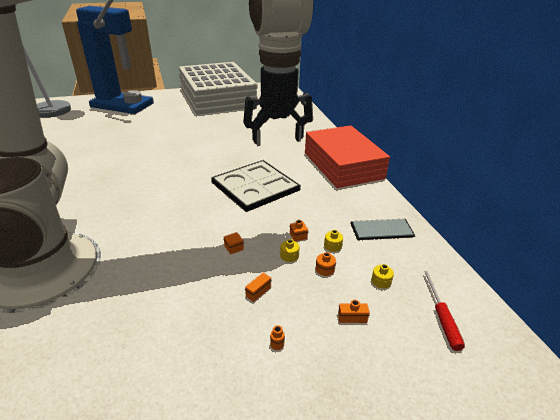

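View pics/wrist0.png

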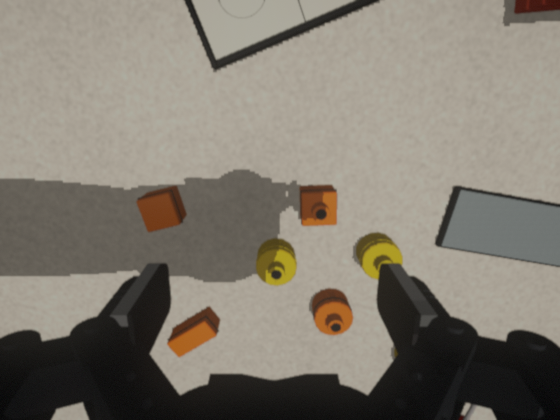

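Scene view candidates:

| Thing | Pixel | Choice |
|---|---|---|
| small round with stub | (196,135) | take |
| bar with stub | (166,172) | take |
| big round with stub | (213,189) | take |
| square with stub | (261,203) | take |
| flat bar, no stub | (238,151) | reject, leave |
| flat square, no stub | (291,165) | reject, leave |
| yellow look-alikes | (248,183), (226,212), (165,206) | leave |

The tray is at (367,232). In it the small round pocket is at the upper left, the large round at the upper right, the square at the lower left and the oblong at the lower right. The side and wrist views agree with this.

```bash
cat > h.py <<'E'
import numpy as np, cv2
from scipy.spatial.transform import Rotation as Rn
from workcell import *
def cam(n,o=None):
    c=get_calibration(n);K=np.array([[c['fx'],0,c['cx']],[0,c['fy'],c['cy']],[0,0,1]])
    if n=='wrist':
        T=np.eye(4);T[:3,:3]=Rn.from_euler('xyz',o['tcp_rot'],degrees=True).as_matrix();T[:3,3]=o['ee_pos']
        T=T@c['tool_from_camera'];R=T[:3,:3].T;t=-R@T[:3,3]
    else: R=cv2.Rodrigues(c['rvec'])[0];t=c['tvec']
    return K,R,t
def ray(C,p,z):
    K,R,t=C;d=R.T@np.linalg.solve(K,np.array([p[0],p[1],1.]));o=-R.T@t
    return (o+d*(z-o[2])/d[2])
def tri(C1,p1,C2,p2):
    P=[C[0]@np.c_[C[1],C[2]] for C in (C1,C2)]
    X=cv2.triangulatePoints(P[0],P[1],np.float64(p1).reshape(2,1),np.float64(p2).reshape(2,1)).ravel();return X[:3]/X[3]
def proj(C,X): 
    v=C[0]@(C[1]@X+C[2]);return v[:2]/v[2]
def blobs(im,lo,hi,amin=20):
    m=cv2.inRange(cv2.cvtColor(im,cv2.COLOR_RGB2HSV),np.array(lo),np.array(hi))
    m=cv2.morphologyEx(m,cv2.MORPH_CLOSE,np.ones((3,3)))
    cs=cv2.findContours(m,cv2.RETR_EXTERNAL,cv2.CHAIN_APPROX_NONE)[0]
    return [c for c in cs if cv2.contourArea(c)>=amin]
ORANGE=((5,150,60),(17,255,255)); YEL=((22,150,60),(33,255,255))
E
python3 - <<'E'
from h import *
S=cam('scene');D=cam('side')
si=cv2.imread('pics/scene0.png')[:,:,::-1];di=cv2.imread('pics/side0.png')[:,:,::-1]
def cen(c):
    m=cv2.moments(c);return np.array([m['m10'],m['m01']])/m['m00']
for nm,h in (('or',ORANGE),('ye',YEL)):
    A=[c for c in blobs(si,*h)];B=[c for c in blobs(di,*h)]
    for a in A:
        p=cen(a)
        if p[1]<120 and p[0]<150: continue
        best=None
        for b in B:
            X=tri(S,p,D,cen(b));e=np.linalg.norm(proj(S,X)-p)+np.linalg.norm(proj(D,X)-cen(b))
            if abs(X[2]-.02)<.02 and (best is None or e<best[0]): best=(e,X,cen(b))
        print(nm,p.round(1),cv2.contourArea(a),best and (round(best[0],2),best[1].round(4),best[2].round(1)))
cv2.imwrite('pics/s1.png',cv2.resize(si[110:280,150:420,::-1],None,fx=2.9,fy=2.9,interpolation=cv2.INTER_CUBIC))
E
```

```text
or [332.1 332.9] 12145.0 (np.float64(2.06), array([0.8527, 0.2689, 0.0358]), array([345.9, 155.8]))
or [261.2 202.9] 246.5 (np.float64(0.25), array([ 0.5947, -0.0423,  0.0176]), array([298.3, 230.7]))
or [212.5 190.1] 230.0 (np.float64(0.76), array([ 0.6159, -0.1723,  0.0182]), array([325.2, 263.8]))
or [166.4 172. ] 264.5 (np.float64(0.78), array([ 0.6186, -0.3163,  0.0184]), array([353.3, 312.4]))
or [291.3 165.2] 196.5 (np.float64(0.45), array([ 0.4314, -0.0466,  0.0165]), array([233.4, 242.8]))
or [237.6 151.2] 128.0 (np.float64(0.55), array([ 0.4537, -0.2012,  0.0179]), array([257.7, 286.8]))
or [196.  136.1] 85.0 (np.float64(1.09), array([ 0.4578, -0.3369,  0.0212]), array([276.9, 337.7]))
ye [225.8 211.9] 268.0 (np.float64(0.49), array([ 0.6636, -0.1008,  0.0176]), array([333. , 240.8]))
ye [165.  206.7] 264.5 (np.float64(1.0), array([ 0.7219, -0.2394,  0.0179]), array([382. , 275.9]))
ye [247.8 183.1] 224.0 (np.float64(0.35), array([ 0.551 , -0.1083,  0.0189]), array([289.3, 250.2]))
```

View pics/s1.png

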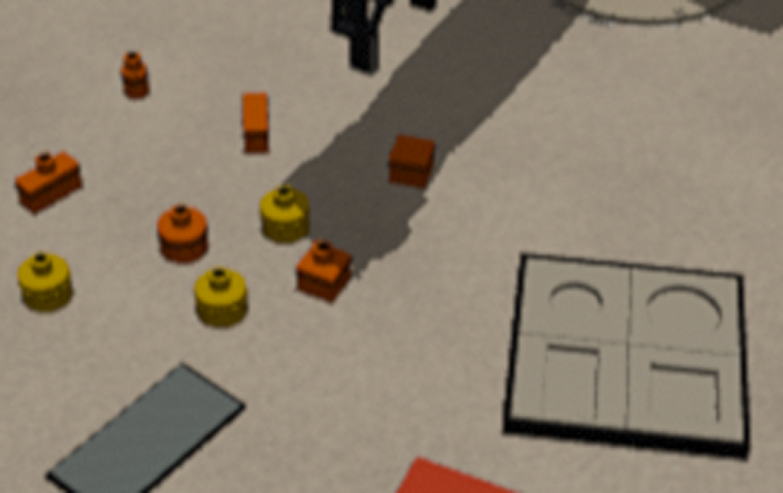

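The big crop confirms four stubbed orange parts, two flat rejects and three yellow rounds. In the tray's bottom row the left pocket looks taller than wide, so it may be the oblong one. I'll check that from above.

The rows are not in the units I measure in: shifts go in shares of 1000 mm and turns go in shares of pi/2 rad. I convert before sending: 15 cm / 100 = 0.15, 12 cm / 100 = 0.12.

Call:
{"op": "servo_tool", "data": {
  "moves": [
    [0, 0.03, 0.02, 0],
    [0, 0.06, 0.04, 0],
    [0, 0.09, 0.06, 0],
    [0, 0.12, 0.08, 0],
    [0, 0.15, 0.1, 0],
    [0, 0.15, 0.1, 0],
    [0, 0.15, 0.1, 0],
    [0, 0.15, 0.1, 0]
  ],
  "claw": 0
}}

```text
time: 0.82
ee_pos: [0.55, 0.1498, 0.3305]
tcp_rot: [-179.9, 0.0, 90.0]
wrist_force: [0.2, -0.9, 0.4]
opening: 0.0854
grasp_force: 0.0
```

Run:
```python
from h import *
import pickle
o=get_obs();im=camera('wrist');cv2.imwrite('pics/w1.png',im[:,:,::-1]);pickle.dump(o,open('w1.pkl','wb'))
print(o['time'],o['ee_pos'],o['tcp_rot'])
```

```text
0.8167 [0.55002502 0.14983773 0.33047964] [-1.79945499e+02  3.09918708e-02  9.00308401e+01]
```

View pics/w1.png

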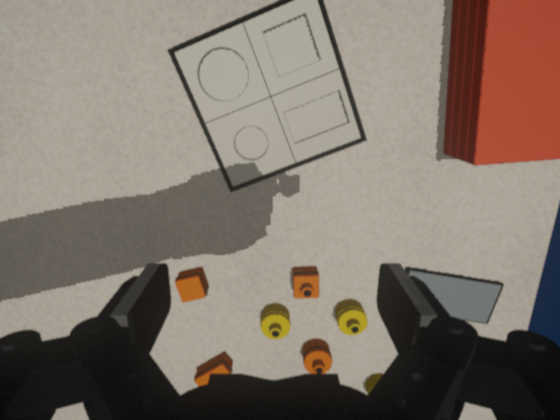

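From above, the pockets are: large round at (223,74), square at (291,45), small round at (251,142) and oblong at (316,117). One tray corner is just clipped, so I'll take a second view farther along y, which also gives the height.

Scaled: 11 cm / 100 = 0.11, 8 cm / 100 = 0.08.

Call:
{"op": "servo_tool", "data": {
  "moves": [
    [0, 0.04, 0, 0],
    [0, 0.08, 0, 0],
    [0, 0.11, 0, 0],
    [0, 0.11, 0, 0],
    [0, 0.11, 0, 0],
    [0, 0.11, 0, 0]
  ]
}}

```text
time: 1.37
ee_pos: [0.5501, 0.2589, 0.3306]
tcp_rot: [-179.9, 0.0, 90.0]
wrist_force: [-0.7, -0.0, 0.1]
opening: 0.0857
grasp_force: 0.0
```

```bash
cat > tray.py <<'E'
from h import *
import pickle
def corners(im,full):
    g=cv2.cvtColor(im,cv2.COLOR_RGB2GRAY)
    m=((g<60)*255).astype('uint8')
    # white interior bounded by black border: bright component holding the tray
    return m
def pockets(im,seed):
    """white insert area inside the black lip: flood from the seed point"""
    g=cv2.GaussianBlur(cv2.cvtColor(im,cv2.COLOR_RGB2GRAY),(3,3),0)
    m=(g>75).astype('uint8')
    n,l,st,ce=cv2.connectedComponentsWithStats(cv2.morphologyEx(m,cv2.MORPH_CLOSE,np.ones((7,7))) if 0 else m,connectivity=4)
    c=(l==l[seed[1],seed[0]]).astype('uint8')
    cs=max(cv2.findContours(c,cv2.RETR_EXTERNAL,cv2.CHAIN_APPROX_NONE)[0],key=cv2.contourArea)
    h=cv2.convexHull(cs)
    e=0.02
    q=cv2.approxPolyDP(h,e*cv2.arcLength(h,True),True).reshape(-1,2)
    return q,cv2.contourArea(h)
E
python3 - <<'E'
from tray import *
o=get_obs();im=camera('wrist');cv2.imwrite('pics/w2.png',im[:,:,::-1]);pickle.dump(o,open('w2.pkl','wb'))
print(o['time'],o['ee_pos'])
C=cam('wrist',o);C1=cam('wrist',pickle.load(open('w1.pkl','rb')))
im1=cv2.imread('pics/w1.png')[:,:,::-1].copy()
q1,a1=pockets(im1,(270,90));print(q1.tolist(),a1)
X=ray(C1,(270,90),.017);p=proj(C,X).round().astype(int);print(X,p)
q,a=pockets(im,tuple(p+[6,-10]));print(q.tolist(),a)
for r in q: print(ray(C,r,.018).round(4))
E
```

```text
1.3667 [0.55007642 0.25886831 0.33062869]
[[318, 0], [360, 138], [233, 185], [174, 52]] 22141.5
[0.5450892  0.22428087 0.017     ] [270 177]
[[311, 91], [355, 218], [236, 261], [181, 143]] 18104.0
[0.5954 0.332  0.018 ]
[0.6602 0.1666 0.018 ]
[0.4961 0.1019 0.018 ]
[0.4313 0.2687 0.018 ]
```

View pics/w2.png

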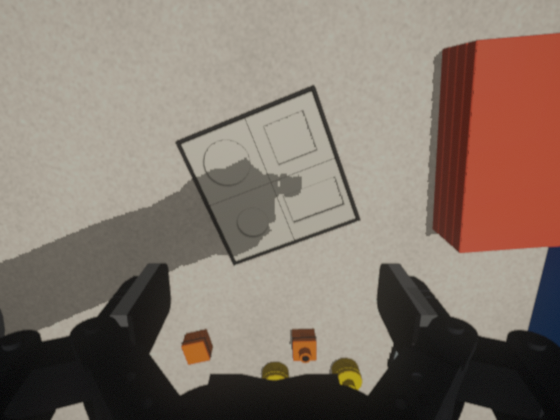

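View w2 shows all four tray corners at (311,91), (355,218), (236,261) and (181,143). They give sides of about 177 mm, as expected for the four inserts. Next I'll look over the mouldings.

Scaled: -38 cm / 100 = -0.38, -36 cm / 100 = -0.36.

Call:
{"op": "servo_tool", "data": {
  "moves": [
    [0, -0.04, 0, 0],
    [0, -0.08, 0, 0],
    [0, -0.12, 0, 0],
    [0, -0.16, 0, 0],
    [0, -0.2, 0, 0],
    [0, -0.24, 0, 0],
    [0, -0.28, 0, 0],
    [0, -0.32, 0, 0],
    [0, -0.36, 0, 0],
    [0, -0.38, 0, 0],
    [0, -0.38, 0, 0],
    [0, -0.38, 0, 0],
    [0, -0.38, 0, 0]
  ]
}}

```text
time: 2.5
ee_pos: [0.5494, -0.1206, 0.3315]
tcp_rot: [180.0, -0.0, 89.9]
wrist_force: [0.5, 0.1, -0.6]
opening: 0.0855
grasp_force: 0.0
```

Run:
```python
from h import *
import pickle
o=get_obs();im=camera('wrist');cv2.imwrite('pics/w3.png',im[:,:,::-1]);pickle.dump(o,open('w3.pkl','wb'))
print(o['time'],o['ee_pos'])
C1=cam('wrist',pickle.load(open('w1.pkl','rb')));C2=cam('wrist',pickle.load(open('w2.pkl','rb')))
for a,b in (((360,138),(355,218)),((233,185),(236,261)),((174,52),(181,143))): print(tri(C1,a,C2,b).round(4))
```

```text
2.5 [ 0.54943846 -0.12057066  0.33152936]
[0.6604 0.1656 0.0153]
[0.4971 0.1067 0.0274]
[0.4298 0.2679 0.0124]
```

Scaled: -8 cm / 100 = -0.08, -4 cm / 100 = -0.04.

Call:
{"op": "servo_tool", "data": {
  "moves": [
    [0, -0.04, 0, 0],
    [0, -0.08, 0, 0],
    [0, -0.08, 0, 0],
    [0, -0.08, 0, 0],
    [0, -0.08, 0, 0]
  ]
}}

```text
time: 2.97
ee_pos: [0.55, -0.1992, 0.3314]
tcp_rot: [180.0, -0.0, 90.0]
wrist_force: [-0.2, 0.5, -0.3]
opening: 0.0852
grasp_force: 0.0
```

Run:
```python
from h import *
import pickle
o=get_obs();im=camera('wrist');cv2.imwrite('pics/w4.png',im[:,:,::-1]);pickle.dump(o,open('w4.pkl','wb'))
print(o['time'],o['ee_pos'])
for n in ('w3','w4'):
    I=cv2.imread(f'pics/{n}.png')[:,:,::-1];C=cam('wrist',pickle.load(open(n+'.pkl','rb')))
    g=cv2.cvtColor(I,cv2.COLOR_RGB2GRAY)
    for c in blobs(I,*ORANGE,amin=150):
        x,y,w,h=cv2.boundingRect(c)
        if x>420 or w>120: continue
        mm=np.zeros_like(g);cv2.drawContours(mm,[c],-1,255,-1)
        d=((g<35)&(cv2.erode(mm,np.ones((5,5)))>0)).astype('uint8')
        n_,l,st,ce=cv2.connectedComponentsWithStats(d)
        bl=[(ce[i].round(1).tolist(),int(st[i,4]),ray(C,ce[i],.046)[:2].round(4).tolist()) for i in range(1,n_) if st[i,4]>8]
        print(n,(x,y,w,h),bl)
```

```text
2.9667 [ 0.55003992 -0.19920432  0.33137381]
w3 (202, 293, 17, 19) []
w3 (303, 277, 40, 22) []
w3 (182, 190, 44, 38) []
w3 (309, 172, 33, 34) []
w3 (157, 71, 37, 36) []
w3 (297, 70, 30, 32) []
w4 (198, 237, 19, 23) []
w4 (303, 220, 43, 29) []
w4 (176, 133, 45, 38) []
w4 (310, 112, 35, 34) []
w4 (298, 0, 32, 33) []
w4 (150, 0, 42, 39) []
```

View pics/w4.png

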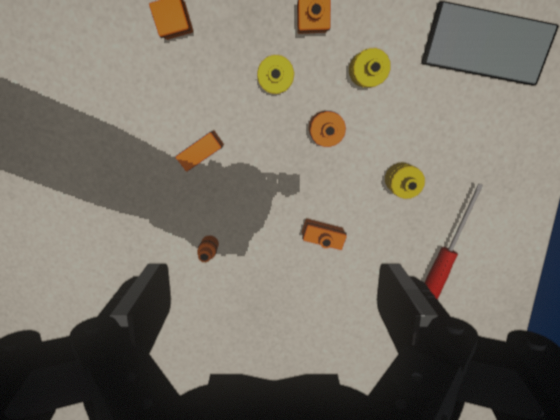

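In w4 the bores show at roughly (316,10) square, (329,130) big round, (325,240) bar and (206,256) small round. The rejects at (170,17) and (200,150) have no stub.

```bash
cat > m.py <<'E'
from h import *
import pickle
def parts(n):
    I=cv2.imread(f'pics/{n}.png')[:,:,::-1].copy();C=cam('wrist',pickle.load(open(n+'.pkl','rb')))
    V=I.max(2);res=[]
    for c in blobs(I,*ORANGE,amin=150):
        x,y,w,h=cv2.boundingRect(c)
        if x>420 or w>120: continue
        hull=cv2.convexHull(c)
        mm=np.zeros_like(V);cv2.drawContours(mm,[hull],-1,255,-1)
        med=np.median(V[mm>0])
        d=((V<.5*med)&(cv2.erode(mm,np.ones((3,3)))>0)).astype('uint8')
        k,l,st,ce=cv2.connectedComponentsWithStats(d)
        bl=sorted([(int(st[i,4]),ce[i]) for i in range(1,k) if st[i,4]>8],key=lambda t:-t[0])
        top=((V>.85*np.percentile(V[mm>0],75))&(mm>0)).astype('uint8')
        tc=max(cv2.findContours(top,0,1)[0],key=cv2.contourArea)
        W=np.array([ray(C,p[0],.032)[:2] for p in tc],np.float32)
        r=cv2.minAreaRect(W*1000)
        res.append(((x,y,w,h),[b[0] for b in bl],[b[1].round(1).tolist() for b in bl],[ray(C,b[1],.046)[:2].round(4).tolist() for b in bl],np.round(r[0],1).tolist(),np.round(r[1],1).tolist(),round(r[2],1)))
    return C,res
if __name__=='__main__':
    for n in ('w3','w4'):
        for r in parts(n)[1]: print(n,*r)
E
python3 m.py
```

```text
w3 (202, 293, 17, 19) [16] [[207.8, 308.3]] [[0.4573, -0.336]] [458.0, -336.3] [28.4, 22.8] 86.5
w3 (303, 277, 40, 22) [25] [[324.4, 294.9]] [[0.6188, -0.3151]] [617.7, -315.9] [26.3, 53.7] 74.3
w3 (182, 190, 44, 38) [] [] [] [454.9, -198.3] [53.9, 22.9] 33.7
w3 (309, 172, 33, 34) [39] [[327.2, 194.0]] [[0.6164, -0.1706]] [616.2, -169.6] [40.2, 40.4] 89.9
w3 (157, 71, 37, 36) [9] [[189.2, 82.0]] [[0.453, -0.0369]] [431.8, -44.3] [34.2, 34.4] 14.2
w3 (297, 70, 30, 32) [51] [[313.7, 85.2]] [[0.5955, -0.0407]] [595.1, -40.6] [33.5, 34.2] 1.1
w4 (198, 237, 19, 23) [9] [[203.9, 256.1]] [[0.4575, -0.3347]] [458.2, -333.6] [23.2, 23.3] 76.1
w4 (303, 220, 43, 29) [45, 32] [[323.3, 226.3], [326.2, 242.4]] [[0.6139, -0.2924], [0.6186, -0.3149]] [618.0, -315.3] [25.0, 53.7] 74.2
w4 (176, 133, 45, 38) [] [] [] [455.0, -198.4] [54.4, 23.4] 34.2
w4 (310, 112, 35, 34) [46] [[329.7, 130.5]] [[0.6165, -0.1704]] [616.0, -169.8] [40.8, 39.8] 0.0
w4 (298, 0, 32, 33) [66, 13] [[315.7, 8.7], [306.0, 31.0]] [[0.5953, -0.0406], [0.5854, -0.0626]] [595.2, -43.3] [28.3, 34.5] 90.0
w4 (150, 0, 42, 39) [102] [[180.6, 27.0]] [[0.448, -0.0586]] [431.6, -44.2] [34.8, 34.9] 13.7
```

Run:
```python
from m import *
C3=cam('wrist',pickle.load(open('w3.pkl','rb')));C4=cam('wrist',pickle.load(open('w4.pkl','rb')))
for n,a,b in (('small',(207.8,308.3),(203.9,256.1)),('bar',(324.4,294.9),(326.2,242.4)),('big',(327.2,194),(329.7,130.5)),('sq',(313.7,85.2),(315.7,8.7))): print(n,tri(C3,a,C4,b).round(4))
c=np.array([[.5954,.332],[.6602,.1666],[.4961,.1019],[.4313,.2687]]);m=c.mean(0)
ex=(c[0]-c[3]+c[1]-c[2]);a=np.arctan2(ex[1],ex[0]);print(m,np.degrees(a))
R=np.array([[np.cos(a),-np.sin(a)],[np.sin(a),np.cos(a)]])
for n,s in (('big',(-1,1)),('sq',(1,1)),('small',(-1,-1)),('bar',(1,-1))): print(n,(m+R@(np.array(s)*.0445)).round(4))
```

```text
small [ 0.4589 -0.3313  0.0529]
bar [ 0.6186 -0.3148  0.0464]
big [ 0.6163 -0.1703  0.047 ]
sq [ 0.5953 -0.0407  0.0468]
[0.54575 0.2173 ] 21.306086673893045
big [0.4881 0.2426]
sq [0.571  0.2749]
small [0.5205 0.1597]
bar [0.6034 0.192 ]
```

Scaled: -24 cm / 100 = -0.24, -22 cm / 100 = -0.22, 0.02 rad / 1.5708 = 0.0127.

Call:
{"op": "servo_tool", "data": {
  "moves": [
    [0.009, 0.032, -0.02, 0],
    [0.018, 0.064, -0.04, 0.0127],
    [0.027, 0.096, -0.06, 0.0127],
    [0.036, 0.128, -0.08, 0.0127],
    [0.045, 0.159, -0.1, 0.0127],
    [0.045, 0.159, -0.14, 0.0127],
    [0.045, 0.159, -0.18, 0.0127],
    [0.045, 0.159, -0.22, 0.0127],
    [0.045, 0.159, -0.24, 0.0127],
    [0.045, 0.159, -0.24, 0.0127],
    [0.045, 0.159, -0.24, 0.0127],
    [0.045, 0.159, -0.24, 0.0127]
  ],
  "claw": 0,
  "force": 40
}}

```text
time: 4.02
ee_pos: [0.5959, -0.0403, 0.0937]
tcp_rot: [179.8, 0.0, 91.2]
wrist_force: [0.8, 0.6, 0.3]
opening: 0.0852
grasp_force: 0.0
```

Scaled: -8.4 cm / 100 = -0.084, -8 cm / 100 = -0.08.

Call:
{"op": "servo_tool", "data": {
  "moves": [
    [0, 0, -0.03, 0],
    [0, 0, -0.06, 0],
    [0, 0, -0.08, 0],
    [0, 0, -0.084, 0],
    [0, 0, -0.084, 0],
    [0, 0, -0.084, 0],
    [0, 0, -0.084, 0]
  ]
}}

```text
time: 4.6
ee_pos: [0.5966, -0.0411, 0.01]
tcp_rot: [179.8, 0.0, 91.1]
wrist_force: [-0.2, -0.0, -0.3]
opening: 0.0854
grasp_force: 0.0
```

Call:
{"op": "servo_tool", "data": {
  "moves": [
    [0, 0, 0, 0],
    [0, 0, 0, 0],
    [0, 0, 0, 0],
    [0, 0, 0, 0],
    [0, 0, 0, 0],
    [0, 0, 0, 0],
    [0, 0, 0, 0],
    [0, 0, 0, 0],
    [0, 0, 0, 0],
    [0, 0, 0, 0]
  ],
  "claw": 1,
  "force": 40
}}

```text
time: 5.43
ee_pos: [0.5953, -0.041, 0.0078]
tcp_rot: [180.0, 0.0, 91.1]
wrist_force: [-0.1, 0.8, 5.5]
opening: 0.0354
grasp_force: 41.2
```

Scaled: 31.6 cm / 100 = 0.316, -2.4 cm / 100 = -0.024, 0.354 rad / 1.5708 = 0.2254.

Call:
{"op": "servo_tool", "data": {
  "moves": [
    [0, 0, 0.03, 0],
    [0, 0, 0.06, 0],
    [0, 0, 0.09, 0],
    [-0.003, 0.035, 0.1, 0.0509],
    [-0.006, 0.07, 0.1, 0.1019],
    [-0.009, 0.11, 0.1, 0.1528],
    [-0.012, 0.15, 0.1, 0.2037],
    [-0.015, 0.19, 0.1, 0.2254],
    [-0.018, 0.23, 0.1, 0.2254],
    [-0.021, 0.27, 0.1, 0.2254],
    [-0.024, 0.3, 0.1, 0.2254],
    [-0.024, 0.316, 0.1, 0.2254],
    [-0.024, 0.316, 0.1, 0.2254],
    [-0.024, 0.316, 0.1, 0.2254],
    [-0.024, 0.316, 0.1, 0.2254],
    [-0.024, 0.316, 0.1, 0.2254]
  ]
}}

```text
time: 6.77
ee_pos: [0.5713, 0.2737, 0.1072]
tcp_rot: [-180.0, 0.0, 111.3]
wrist_force: [0.7, 0.5, -1.1]
opening: 0.0355
grasp_force: 40.5
```

Scaled: -8.9 cm / 100 = -0.089, -8.7 cm / 100 = -0.087.

Call:
{"op": "servo_tool", "data": {
  "moves": [
    [0, 0.001, -0.03, 0],
    [0, 0.001, -0.06, 0],
    [0, 0.001, -0.075, 0],
    [0, 0.001, -0.083, 0],
    [0, 0.001, -0.087, 0],
    [0, 0.001, -0.089, 0],
    [0, 0.001, -0.089, 0],
    [0, 0.001, -0.089, 0],
    [0, 0.001, -0.089, 0]
  ]
}}

```text
time: 7.52
ee_pos: [0.5716, 0.2762, 0.0196]
tcp_rot: [179.9, -0.0, 111.4]
wrist_force: [-1.1, -0.1, -1.5]
opening: 0.0354
grasp_force: 40.5
```

Call:
{"op": "servo_tool", "data": {
  "moves": [
    [0, 0, 0, 0],
    [0, 0, 0, 0],
    [0, 0, 0, 0],
    [0, 0, 0, 0],
    [0, 0, 0, 0],
    [0, 0, 0, 0]
  ],
  "claw": 0.4
}}

```text
time: 8.02
ee_pos: [0.571, 0.276, 0.0183]
tcp_rot: [180.0, -0.0, 111.4]
wrist_force: [0.4, -0.5, -0.4]
opening: 0.051
grasp_force: 0.0
```

Scaled: 10 cm / 100 = 0.1, 9 cm / 100 = 0.09.

Call:
{"op": "servo_tool", "data": {
  "moves": [
    [0, 0, 0.03, 0],
    [0, 0, 0.06, 0],
    [0, 0, 0.09, 0],
    [0, 0, 0.1, 0],
    [0, 0, 0.1, 0]
  ]
}}

```text
time: 8.43
ee_pos: [0.5724, 0.2767, 0.1219]
tcp_rot: [179.7, -0.0, 111.4]
wrist_force: [-0.3, -0.1, 0.3]
opening: 0.0515
grasp_force: 0.0
```

Scaled: -44.6 cm / 100 = -0.446, -43 cm / 100 = -0.43, -0.374 rad / 1.5708 = -0.2381.

Call:
{"op": "servo_tool", "data": {
  "moves": [
    [0.004, -0.04, 0, -0.0637],
    [0.008, -0.08, 0, -0.1273],
    [0.012, -0.12, 0, -0.191],
    [0.016, -0.16, 0, -0.2381],
    [0.02, -0.2, 0, -0.2381],
    [0.024, -0.24, 0, -0.2381],
    [0.028, -0.28, 0, -0.2381],
    [0.032, -0.32, 0, -0.2381],
    [0.036, -0.36, 0, -0.2381],
    [0.04, -0.4, 0, -0.2381],
    [0.044, -0.43, 0, -0.2381],
    [0.045, -0.446, 0, -0.2381],
    [0.045, -0.446, -0.02, -0.2381],
    [0.045, -0.446, -0.02, -0.2381],
    [0.045, -0.446, -0.02, -0.2381],
    [0.045, -0.446, -0.02, -0.2381]
  ],
  "claw": 0
}}

```text
time: 9.77
ee_pos: [0.6158, -0.169, 0.0981]
tcp_rot: [-179.9, -0.0, 90.1]
wrist_force: [0.6, -0.5, 1.3]
opening: 0.0855
grasp_force: 0.0
```

Scaled: -9.1 cm / 100 = -0.091, -8 cm / 100 = -0.08.

Call:
{"op": "servo_tool", "data": {
  "moves": [
    [0, 0, -0.03, 0],
    [0, 0, -0.06, 0],
    [0, 0, -0.08, 0],
    [0, 0, -0.091, 0],
    [0, 0, -0.091, 0],
    [0, 0, -0.091, 0],
    [0, 0, -0.091, 0]
  ]
}}

```text
time: 10.35
ee_pos: [0.6171, -0.1699, 0.0094]
tcp_rot: [179.9, 0.0, 90.0]
wrist_force: [0.7, -0.7, 0.1]
opening: 0.0854
grasp_force: 0.0
```

Call:
{"op": "servo_tool", "data": {
  "moves": [
    [0, 0, 0, 0],
    [0, 0, 0, 0],
    [0, 0, 0, 0],
    [0, 0, 0, 0],
    [0, 0, 0, 0],
    [0, 0, 0, 0],
    [0, 0, 0, 0],
    [0, 0, 0, 0],
    [0, 0, 0, 0],
    [0, 0, 0, 0]
  ],
  "claw": 1
}}

```text
time: 11.18
ee_pos: [0.6165, -0.1702, 0.0084]
tcp_rot: [179.9, 0.0, 90.0]
wrist_force: [-0.9, 0.4, 6.3]
opening: 0.0427
grasp_force: 40.9
```

Scaled: 41.3 cm / 100 = 0.413, -12.8 cm / 100 = -0.128, 0.374 rad / 1.5708 = 0.2381.

Call:
{"op": "servo_tool", "data": {
  "moves": [
    [0, 0, 0.03, 0],
    [0, 0, 0.06, 0],
    [0, 0, 0.09, 0],
    [-0.01, 0.035, 0.11, 0.0509],
    [-0.021, 0.07, 0.11, 0.1019],
    [-0.032, 0.105, 0.11, 0.1528],
    [-0.043, 0.14, 0.11, 0.2037],
    [-0.054, 0.175, 0.11, 0.2381],
    [-0.065, 0.21, 0.11, 0.2381],
    [-0.076, 0.245, 0.11, 0.2381],
    [-0.087, 0.28, 0.11, 0.2381],
    [-0.098, 0.315, 0.11, 0.2381],
    [-0.109, 0.35, 0.11, 0.2381],
    [-0.12, 0.385, 0.11, 0.2381],
    [-0.128, 0.413, 0.11, 0.2381],
    [-0.128, 0.413, 0.11, 0.2381],
    [-0.128, 0.413, 0.11, 0.2381],
    [-0.128, 0.413, 0.11, 0.2381],
    [-0.128, 0.413, 0.11, 0.2381]
  ]
}}

```text
time: 12.77
ee_pos: [0.4883, 0.2421, 0.1173]
tcp_rot: [-180.0, 0.0, 111.4]
wrist_force: [0.4, 0.3, 0.2]
opening: 0.0426
grasp_force: 40.8
```

Scaled: -10 cm / 100 = -0.1, -9.7 cm / 100 = -0.097.

Call:
{"op": "servo_tool", "data": {
  "moves": [
    [0, 0, -0.03, 0],
    [0, 0, -0.06, 0],
    [0, 0, -0.085, 0],
    [0, 0, -0.093, 0],
    [0, 0, -0.097, 0],
    [0, 0, -0.1, 0],
    [0, 0, -0.1, 0],
    [0, 0, -0.1, 0],
    [0, 0, -0.1, 0]
  ]
}}

```text
time: 13.52
ee_pos: [0.4888, 0.2433, 0.0187]
tcp_rot: [179.9, -0.0, 111.4]
wrist_force: [0.5, 0.5, -0.1]
opening: 0.0425
grasp_force: 40.9
```

Call:
{"op": "servo_tool", "data": {
  "moves": [
    [0, 0, 0, 0],
    [0, 0, 0, 0],
    [0, 0, 0, 0],
    [0, 0, 0, 0],
    [0, 0, 0, 0],
    [0, 0, 0, 0]
  ],
  "claw": 0.3
}}

```text
time: 14.02
ee_pos: [0.488, 0.243, 0.0173]
tcp_rot: [180.0, 0.0, 111.4]
wrist_force: [0.5, -0.1, -0.2]
opening: 0.0598
grasp_force: 0.0
```

Scaled: 11 cm / 100 = 0.11, 9 cm / 100 = 0.09.

Call:
{"op": "servo_tool", "data": {
  "moves": [
    [0, 0, 0.03, 0],
    [0, 0, 0.06, 0],
    [0, 0, 0.09, 0],
    [0, 0, 0.11, 0],
    [0, 0, 0.11, 0],
    [0, 0, 0.11, 0]
  ]
}}

```text
time: 14.52
ee_pos: [0.4886, 0.2433, 0.1284]
tcp_rot: [179.9, -0.0, 111.4]
wrist_force: [-0.1, 0.1, -0.4]
opening: 0.0599
grasp_force: 0.0
```

Scaled: -55.8 cm / 100 = -0.558, 13.05 cm / 100 = 0.1305, -0.648 rad / 1.5708 = -0.4125.

Call:
{"op": "servo_tool", "data": {
  "moves": [
    [0.009, -0.04, 0, -0.0637],
    [0.018, -0.08, 0, -0.1273],
    [0.027, -0.12, 0, -0.191],
    [0.036, -0.16, 0, -0.2546],
    [0.046, -0.2, 0, -0.3183],
    [0.056, -0.24, 0, -0.382],
    [0.065, -0.28, 0, -0.4125],
    [0.074, -0.32, 0, -0.4125],
    [0.084, -0.36, 0, -0.4125],
    [0.094, -0.4, 0, -0.4125],
    [0.103, -0.44, 0, -0.4125],
    [0.112, -0.48, 0, -0.4125],
    [0.121, -0.52, 0, -0.4125],
    [0.13, -0.55, 0, -0.4125],
    [0.1305, -0.558, -0.02, -0.4125],
    [0.1305, -0.558, -0.037, -0.4125],
    [0.1305, -0.558, -0.037, -0.4125],
    [0.1305, -0.558, -0.037, -0.4125],
    [0.1305, -0.558, -0.037, -0.4125],
    [0.1305, -0.558, -0.037, -0.4125]
  ],
  "claw": 0
}}

```text
time: 16.18
ee_pos: [0.619, -0.3146, 0.0916]
tcp_rot: [179.9, 0.0, 74.3]
wrist_force: [0.4, 0.2, -0.3]
opening: 0.0853
grasp_force: 0.0
```

Scaled: -8.5 cm / 100 = -0.085, -8 cm / 100 = -0.08.

Call:
{"op": "servo_tool", "data": {
  "moves": [
    [0, 0, -0.03, 0],
    [0, 0, -0.06, 0],
    [0, 0, -0.08, 0],
    [0, 0, -0.085, 0],
    [0, 0, -0.085, 0],
    [0, 0, -0.085, 0],
    [0, 0, -0.085, 0]
  ]
}}

```text
time: 16.77
ee_pos: [0.6197, -0.3154, 0.0079]
tcp_rot: [179.8, 0.0, 74.3]
wrist_force: [-0.7, -0.1, -0.3]
opening: 0.0856
grasp_force: 0.0
```

Call:
{"op": "servo_tool", "data": {
  "moves": [
    [0, 0, 0, 0],
    [0, 0, 0, 0],
    [0, 0, 0, 0],
    [0, 0, 0, 0],
    [0, 0, 0, 0],
    [0, 0, 0, 0],
    [0, 0, 0, 0],
    [0, 0, 0, 0],
    [0, 0, 0, 0],
    [0, 0, 0, 0]
  ],
  "claw": 1
}}

```text
time: 17.6
ee_pos: [0.6191, -0.3153, 0.0067]
tcp_rot: [179.9, 0.0, 74.3]
wrist_force: [-0.7, -0.2, 4.5]
opening: 0.0554
grasp_force: 43.6
```

Scaled: 50.7 cm / 100 = 0.507, -1.55 cm / 100 = -0.0155, 0.646 rad / 1.5708 = 0.4113.

Call:
{"op": "servo_tool", "data": {
  "moves": [
    [0, 0, 0.03, 0],
    [0, 0, 0.06, 0],
    [0, 0, 0.09, 0],
    [0, 0.03, 0.11, 0.0637],
    [-0.002, 0.07, 0.11, 0.1273],
    [-0.004, 0.11, 0.11, 0.191],
    [-0.006, 0.15, 0.11, 0.2546],
    [-0.008, 0.19, 0.11, 0.3183],
    [-0.01, 0.23, 0.11, 0.382],
    [-0.012, 0.27, 0.11, 0.4113],
    [-0.014, 0.31, 0.11, 0.4113],
    [-0.0155, 0.35, 0.11, 0.4113],
    [-0.0155, 0.39, 0.11, 0.4113],
    [-0.0155, 0.43, 0.11, 0.4113],
    [-0.0155, 0.47, 0.11, 0.4113],
    [-0.0155, 0.507, 0.11, 0.4113],
    [-0.0155, 0.507, 0.11, 0.4113],
    [-0.0155, 0.507, 0.11, 0.4113],
    [-0.0155, 0.507, 0.11, 0.4113],
    [-0.0155, 0.507, 0.11, 0.4113]
  ]
}}

```text
time: 19.27
ee_pos: [0.6031, 0.1911, 0.1154]
tcp_rot: [-180.0, 0.0, 111.3]
wrist_force: [0.5, 0.6, 0.3]
opening: 0.0549
grasp_force: 42.8
```

Scaled: -10 cm / 100 = -0.1, -9.7 cm / 100 = -0.097.

Call:
{"op": "servo_tool", "data": {
  "moves": [
    [0, 0, -0.03, 0],
    [0, 0, -0.06, 0],
    [0, 0, -0.085, 0],
    [0, 0, -0.093, 0],
    [0, 0, -0.097, 0],
    [0, 0, -0.1, 0],
    [0, 0, -0.1, 0],
    [0, 0, -0.1, 0],
    [0, 0, -0.1, 0]
  ]
}}

```text
time: 20.02
ee_pos: [0.6039, 0.1922, 0.0169]
tcp_rot: [179.9, 0.0, 111.3]
wrist_force: [-0.7, 0.2, -0.4]
opening: 0.055
grasp_force: 42.9
```

Call:
{"op": "servo_tool", "data": {
  "moves": [
    [0, 0, 0, 0],
    [0, 0, 0, 0],
    [0, 0, 0, 0],
    [0, 0, 0, 0],
    [0, 0, 0, 0],
    [0, 0, 0, 0]
  ],
  "claw": 0.18
}}

```text
time: 20.52
ee_pos: [0.603, 0.192, 0.0153]
tcp_rot: [180.0, 0.0, 111.3]
wrist_force: [0.6, 0.2, 0.6]
opening: 0.0701
grasp_force: 0.0
```

Scaled: 11 cm / 100 = 0.11, 9 cm / 100 = 0.09.

Call:
{"op": "servo_tool", "data": {
  "moves": [
    [0, 0, 0.03, 0],
    [0, 0, 0.06, 0],
    [0, 0, 0.09, 0],
    [0, 0, 0.11, 0],
    [0, 0, 0.11, 0],
    [0, 0, 0.11, 0]
  ]
}}

```text
time: 21.02
ee_pos: [0.6037, 0.1922, 0.1266]
tcp_rot: [179.9, 0.0, 111.3]
wrist_force: [0.4, 0.0, -0.5]
opening: 0.0702
grasp_force: 0.0
```

Scaled: -52.8 cm / 100 = -0.528, -14.55 cm / 100 = -0.1455, -0.372 rad / 1.5708 = -0.2368.

Call:
{"op": "servo_tool", "data": {
  "moves": [
    [-0.01, -0.037, 0, -0.0637],
    [-0.02, -0.074, 0, -0.1273],
    [-0.03, -0.111, 0, -0.191],
    [-0.04, -0.148, 0, -0.2368],
    [-0.05, -0.185, 0, -0.2368],
    [-0.06, -0.222, 0, -0.2368],
    [-0.07, -0.259, 0, -0.2368],
    [-0.08, -0.296, 0, -0.2368],
    [-0.09, -0.333, 0, -0.2368],
    [-0.1, -0.37, 0, -0.2368],
    [-0.11, -0.407, 0, -0.2368],
    [-0.12, -0.444, 0, -0.2368],
    [-0.13, -0.48, 0, -0.2368],
    [-0.14, -0.51, 0, -0.2368],
    [-0.1455, -0.528, -0.015, -0.2368],
    [-0.1455, -0.528, -0.035, -0.2368],
    [-0.1455, -0.528, -0.035, -0.2368],
    [-0.1455, -0.528, -0.035, -0.2368],
    [-0.1455, -0.528, -0.035, -0.2368],
    [-0.1455, -0.528, -0.035, -0.2368]
  ],
  "claw": 0
}}

```text
time: 22.68
ee_pos: [0.4581, -0.3356, 0.0912]
tcp_rot: [180.0, 0.0, 90.1]
wrist_force: [-0.6, 0.0, 0.1]
opening: 0.0856
grasp_force: 0.0
```

Scaled: -8.2 cm / 100 = -0.082, -7.7 cm / 100 = -0.077.

Call:
{"op": "servo_tool", "data": {
  "moves": [
    [0, 0, -0.03, 0],
    [0, 0, -0.06, 0],
    [0, 0, -0.077, 0],
    [0, 0, -0.082, 0],
    [0, 0, -0.082, 0],
    [0, 0, -0.082, 0],
    [0, 0, -0.082, 0]
  ]
}}

```text
time: 23.27
ee_pos: [0.4586, -0.3365, 0.0103]
tcp_rot: [179.9, 0.1, 90.0]
wrist_force: [-0.3, 0.7, 0.3]
opening: 0.085
grasp_force: 0.0
```

Call:
{"op": "servo_tool", "data": {
  "moves": [
    [0, 0, 0, 0],
    [0, 0, 0, 0],
    [0, 0, 0, 0],
    [0, 0, 0, 0],
    [0, 0, 0, 0],
    [0, 0, 0, 0],
    [0, 0, 0, 0],
    [0, 0, 0, 0],
    [0, 0, 0, 0],
    [0, 0, 0, 0],
    [0, 0, 0, 0],
    [0, 0, 0, 0]
  ],
  "claw": 1
}}

```text
time: 24.27
ee_pos: [0.4576, -0.3361, 0.0086]
tcp_rot: [180.0, 0.0, 90.0]
wrist_force: [-1.1, 0.4, 5.7]
opening: 0.0247
grasp_force: 39.7
```

Scaled: 49.6 cm / 100 = 0.496, 6.3 cm / 100 = 0.063, 0.372 rad / 1.5708 = 0.2368.

Call:
{"op": "servo_tool", "data": {
  "moves": [
    [0, 0, 0.03, 0],
    [0, 0, 0.06, 0],
    [0, 0, 0.09, 0],
    [0.005, 0.032, 0.11, 0.0637],
    [0.01, 0.072, 0.11, 0.1273],
    [0.015, 0.112, 0.11, 0.191],
    [0.02, 0.152, 0.11, 0.2368],
    [0.025, 0.192, 0.11, 0.2368],
    [0.03, 0.232, 0.11, 0.2368],
    [0.035, 0.272, 0.11, 0.2368],
    [0.04, 0.312, 0.11, 0.2368],
    [0.045, 0.352, 0.11, 0.2368],
    [0.05, 0.39, 0.11, 0.2368],
    [0.055, 0.43, 0.11, 0.2368],
    [0.06, 0.47, 0.11, 0.2368],
    [0.063, 0.496, 0.11, 0.2368],
    [0.063, 0.496, 0.11, 0.2368],
    [0.063, 0.496, 0.11, 0.2368],
    [0.063, 0.496, 0.11, 0.2368],
    [0.063, 0.496, 0.11, 0.2368]
  ]
}}

```text
time: 25.93
ee_pos: [0.5204, 0.159, 0.1181]
tcp_rot: [-180.0, 0.0, 111.3]
wrist_force: [0.3, -0.4, -0.3]
opening: 0.0248
grasp_force: 39.5
```

Scaled: -10 cm / 100 = -0.1, -9.7 cm / 100 = -0.097.

Call:
{"op": "servo_tool", "data": {
  "moves": [
    [0, 0, -0.03, 0],
    [0, 0, -0.06, 0],
    [0, 0, -0.085, 0],
    [0, 0, -0.093, 0],
    [0, 0, -0.097, 0],
    [0, 0, -0.1, 0],
    [0, 0, -0.1, 0],
    [0, 0, -0.1, 0],
    [0, 0, -0.1, 0]
  ]
}}

```text
time: 26.68
ee_pos: [0.5213, 0.1602, 0.0197]
tcp_rot: [179.9, 0.0, 111.3]
wrist_force: [-0.9, -0.2, 0.4]
opening: 0.0245
grasp_force: 39.5
```

Call:
{"op": "servo_tool", "data": {
  "moves": [
    [0, 0, 0, 0],
    [0, 0, 0, 0],
    [0, 0, 0, 0],
    [0, 0, 0, 0],
    [0, 0, 0, 0],
    [0, 0, 0, 0]
  ],
  "claw": 0.5
}}

```text
time: 27.18
ee_pos: [0.5205, 0.16, 0.0183]
tcp_rot: [-180.0, -0.0, 111.3]
wrist_force: [-0.5, -0.3, 0.4]
opening: 0.0429
grasp_force: 0.0
```

Scaled: 30 cm / 100 = 0.3, 26 cm / 100 = 0.26.

Call:
{"op": "servo_tool", "data": {
  "moves": [
    [0, 0, 0.03, 0],
    [0, 0, 0.06, 0],
    [0, 0, 0.1, 0],
    [0, 0, 0.14, 0],
    [0, 0, 0.18, 0],
    [0, 0.03, 0.22, 0],
    [0, 0.07, 0.26, 0],
    [0, 0.1, 0.3, 0],
    [0, 0.1, 0.3, 0],
    [0, 0.1, 0.3, 0],
    [0, 0.1, 0.3, 0]
  ]
}}

```text
time: 28.1
ee_pos: [0.5209, 0.2612, 0.3191]
tcp_rot: [179.9, -0.0, 111.4]
wrist_force: [0.1, 0.8, -0.5]
opening: 0.0427
grasp_force: 0.0
```

```bash
cat > chk.py <<'E'
from m import *
o=get_obs();im=camera('wrist');cv2.imwrite('pics/w5.png',im[:,:,::-1]);pickle.dump(o,open('w5.pkl','wb'))
print(o['time'],o['ee_pos'])
for r in parts('w5')[1]: print(*r)
d=camera('side');cv2.imwrite('pics/side5.png',cv2.resize(d[150:300,190:420,::-1],None,fx=3,fy=3))
E
python3 chk.py
```

```text
28.1 [0.52086863 0.26121407 0.31914656]
(112, 390, 38, 30) [] [] [] [456.8, -196.5] [50.6, 23.3] 38.6
(292, 215, 44, 24) [35, 22, 16] [[314.9, 233.3], [316.5, 217.0], [298.2, 217.3]] [[0.6052, 0.1893], [0.5984, 0.21], [0.5774, 0.2014]] [605.6, 189.4] [54.5, 25.2] 22.3
(236, 213, 18, 26) [23] [[242.8, 232.9]] [[0.5204, 0.1567]] [521.5, 156.6] [22.1, 25.2] 20.4
(302, 143, 30, 30) [46] [[318.4, 161.1]] [[0.5725, 0.2754]] [572.2, 276.2] [34.3, 35.0] 22.8
(226, 141, 35, 36) [43] [[241.4, 162.3]] [[0.4881, 0.2409]] [489.3, 252.4] [21.1, 42.0] 81.3
```

View pics/w5.png

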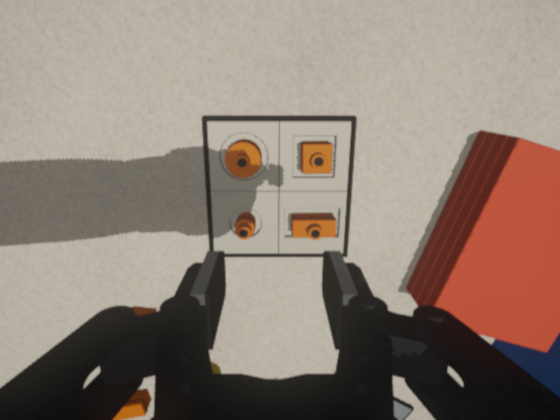

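View pics/side5.png

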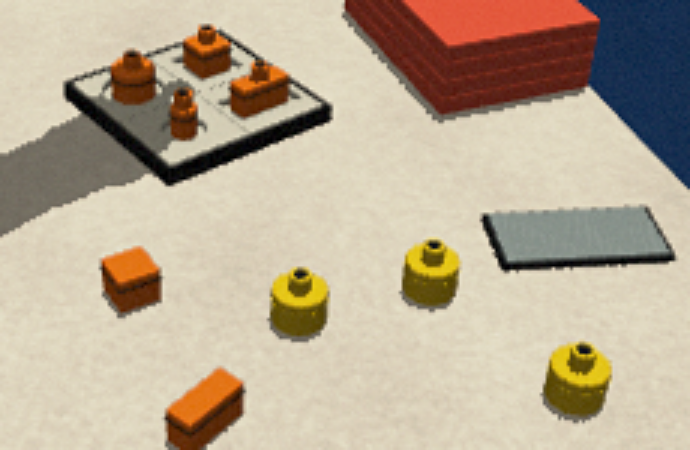

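All four parts stand in their own pockets: in w5, large round (241,162), square (318,161), small round (243,233) and bar (315,233). The side view shows them upright and the rejects still in place, so I'm handing in.

```bash
python3 -c "
from workcell import *
print(job_done())"
```

```text
the job is handed in; nothing more can be done
None
```

The four stubbed mouldings are upright and released in their own pockets, the two rejects and the yellow look-alikes were left alone, and the job was handed in at about 28 s; no verdict came back.

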